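Cross-stack slats and clock the layer

TASK

Finish the airing stack: lay the two loose pale slats flat on top of the two charred ones, crosswise to them, one directly above each of the pale bearers at the bottom, without shifting the charred slats. Then clock the finished layer: push the red roller of the limit switch sideways, either way, until its arm leans about 40 degrees (it trips at 26 and must never be forced past 54), hold it there a moment, and let it spring back upright. Leave the hammer, the charred block and the round offcut where they are.

Things in the scene. Friction and masses are not known exactly. Their poses are not given: they have to be found in the camera images.
- board: grey-blue stacking board, 200 x 200 x 12 mm, fixed to the table; origin at the centre of its underside, z up. On it are fixed the bottom layer: two pale bearers, each 180 x 28 x 20 mm, running along the board's x at y = +55 and -55 mm, tops at z = 32 mm. The charred second layer's top is at z = 52 mm; the pale slats of the third layer belong along the board's x with centres at x = 0, y = +55 and y = -55 mm, z = 62 mm (either slat in either place)
- slat_a_center (a point): pale pine slat, 180 x 28 x 20 mm (x long, y wide, z tall), about 50 g, loose, starts lying flat on the table and is to be stacked; this point is its centre, 10 mm above its underside; x runs along its length
- slat_b_center (a point): pale pine slat, 180 x 28 x 20 mm (x long, y wide, z tall), about 50 g, loose, starts lying flat on the table and is to be stacked; this point is its centre, 10 mm above its underside; x runs along its length
- char_near_center (a point): black charred slat, 180 x 28 x 20 mm, about 50 g, loose, already lying on the bearers as the second layer; its centre is at 42 mm in the board's z; x runs along its length, which lies along the board's y; it lies at -55 mm (robot's side) in the board's x
- char_far_center (a point): black charred slat, 180 x 28 x 20 mm, about 50 g, loose, already lying on the bearers as the second layer; its centre is at 42 mm in the board's z; x runs along its length, which lies along the board's y; it lies at +55 mm (far side) in the board's x
- switch: limit switch fixed to the table beside the stack: steel foot 80 x 90 x 8 mm, grey body 40 x 42 mm, yellow head whose top is at 118 mm; origin at the centre of the foot's underside, z up, its x axis points away from the robot side, the arm swings along its y axis. The steel arm stands upright in front (-x) of the head, pivoting on a horizontal shaft along x at x = -28 mm, z = 104 mm
- roller (a point): centre of the red roller at the top of the switch arm: 19 mm diameter, 10 mm wide along the switch's x, 60 mm above the pivot (164 mm above the table when upright), 35 mm in front of the switch's origin. Room all round it above the yellow head. Moved sideways 39 mm, the arm leans 0.7 rad
- switch_arm (a joint): lean of the switch arm in rad: 0 upright, positive towards the switch's +y, negative towards -y. A spring (0.4 N m/rad, about 5 N at the roller for 0.7 rad) returns it to 0. The switch trips beyond 0.45 rad to either side; 0.95 rad is the most it may be bent
- charred_block: bystander: black charred block, 60 x 60 x 90 mm, standing beyond the loose slats; origin at the centre of its underside
- round_offcut: bystander: light wooden disc, 70 mm diameter, 40 mm high, standing beyond the stack; origin at the centre of its underside
- hammer: bystander: hammer, 260 mm long, lying on the robot's right; its origin lies on its underside

How it is judged:
By the outcome, as a careful person would: the job done as asked, in the order asked, and still so for the second after the job is handed in, with the robot touching nothing.
It also fails if it takes over 72 s, if anything falls off the work surface, if the arm or the gripper's body presses on something with over 40 N, if the wrist force passes 120 N, or if a joint passes its speed limit or range.

ROBOT

A 6-joint arm with a two-finger parallel gripper is mounted at the origin on the work surface. World frame = base frame: x ahead of the robot, y to its left, z up, the work surface at z = 0. Lengths are in m, angles in rad, forces in N, time in s.
With the tool pointing down it reaches from about 0.25 to 0.775 m from the base axis. Payload 4 kg.
Tool frame: the origin (TCP) lies midway between the tips of the shut fingers; the grasp point (between the pads) lies 19 mm behind it (manip.grip_point_offset is the distance from the TCP to the grasp point, in m); z points along the fingers, y is the direction in which the jaws open and shut (so a half turn about z gives the same grasp; the last joint's range is limited). The gripper opens to 85 mm and grips with 20 to 120 N. Pads are 22 mm wide; open, the fingers measure 114 mm over their backs; the gripper's body (76 mm by 85 mm) begins 54 mm behind the grasp point. The pads swing forward as they close: fully open they stand 13 mm farther back than shut.
Start: joints at [-1.264, 0.087, 1.371, -0, 1.684, -0.103], TCP at [0.219, -0.504, 0.231] pointing down, gripper open.
Joint ranges: [-3.1, 3.1], [-0.76, 2.03], [0.27, 2.55], [-1.08, 4.22], [0.17, 2.65], [-2.57, 2.57]. Speed limits (rad/s): [2.79, 2.79, 3.14, 3.14, 3.14, 3.14].

INTERFACE

Orientations are given as a 3x3 rotation matrix whose columns are the frame's x, y, z axes.
In Python, from plant import manip, cams gives the robot as it stands. The module is installed in compiled form; this text tells all that it offers.
- The arm moves only by the shell command python3 -m jog 'ROWS' [OPENING] [FORCE]. ROWS is JSON, a list of rows, each a list of 6 numbers: the shift along the world's x, y, z in m, then the turn, a rotation vector about the world's x, y, z in rad. A call has 1 to 12 rows; each row is the pose to reach, as a shift and turn from the pose commanded when the call began; what a row does not reach only later rows make up. A row lasts 1/12 s, in which the tool goes at most 41.7 mm and 7.16 degrees, less where a joint would pass 70% of its speed; a pose out of reach is approached as far as the arm can. A call with a gripper value outside its range is refused whole. OPENING is the finger opening in m, from 0 to 0.0854, set as the call begins (- or left out, the last holds). The fingers move at their own pace and stop on an object; FORCE is the grip in N (left out, the last holds). Time passes only in rows, so rows that repeat a pose let the fingers close. It gives the time, the measured TCP pose, the force and the opening at its end, in the units of the state.
- manip.get_state(): the state, without advancing time (a new reading comes with each control period).
- cams.camera(name): name is "scene" or "top"; returns (picture, depth): 384x512x3 uint8, red, green, blue; 384x512 float32, m along the optical axis (not along the pixel's ray), 0 where there is no reading.
- cams.camera_model(name): a dict with "fov_y" (degrees; the focal length in pixels is half the picture's height over the tangent of half this angle, whatever the lens; pixels are square), "cx", "cy" (the principal point, pixels), "rvec" (rotation vector, rad) and "tvec" (3), from world to camera coordinates, as OpenCV has them. Camera axes: x right, y down, z forward; pixel columns grow to the right and rows downward; lengths in m; the calibration is good to about 2 mm. A picture is of the moment at which its call begins. camera_model takes no time and is no camera call.
- manip.finish_job(): hands the job in, once; it reports no verdict.
The state is a dict: "time_s": time; "joints": joint angles; "qvel": joint speeds; "joint_efforts": joint torques, N m; "ee_pos": TCP position; "tool_rot": TCP orientation; "force": force on the tool from outside, world axes, zero at the start; "torque": the same for the moment, N m; "gripper_width": finger opening in m.
Only numpy, scipy, OpenCV 4.12 (cv2) and the standard library are available. Lean on these libraries where they do the work, as an engineer would, in place of code of your own. Each camera call takes 0.05 s, during which the arm holds its last target.

## Working session

There is one attempt and no reset: what is moved stays moved. The work goes in short steps, Python scripts to look and compute and a shell command to move; the robot and the scene stay as the last step left them, time stands still between calls to the robot, and variables do not carry over. Pictures are saved under pics/ and viewed, and the job is handed in when it is done.

```bash
mkdir -p pics; cat > h.py <<'E'
import numpy as np, cv2
from plant import manip, cams
def snap(name,fn):
    p,d=cams.camera(name); cv2.imwrite(f'pics/{fn}.png',p[:,:,::-1]); np.save(f'pics/{fn}.npy',d); return p,d
def model(name):
    m=cams.camera_model(name); f=192/np.tan(np.radians(m['fov_y'])/2)
    R=cv2.Rodrigues(np.array(m['rvec'],float))[0]; return f,m['cx'],m['cy'],R,np.array(m['tvec'],float).reshape(3)
def world(name,u,v,d):
    f,cx,cy,R,t=model(name); c=np.array([(u-cx)/f*d,(v-cy)/f*d,d]); return R.T@(c-t)
def onplane(name,u,v,z):
    f,cx,cy,R,t=model(name); o=-R.T@t; r=R.T@np.array([(u-cx)/f,(v-cy)/f,1]); return o+r*(z-o[2])/r[2]
def proj(name,P):
    f,cx,cy,R,t=model(name); c=R@np.asarray(P)+t; return c[0]/c[2]*f+cx,c[1]/c[2]*f+cy
E
python3 - <<'E'
from h import *
for n in('scene','top'):
    snap(n,n+'0'); print(cams.camera_model(n)); 
    p=cv2.imread(f'pics/{n}0.png'); cv2.imwrite(f'pics/{n}0b.png',cv2.resize(p,(800,600),interpolation=cv2.INTER_CUBIC))
s=manip.get_state();print(s, manip.grip_point_offset)
E
```

```text
{'fov_y': 44.48850721004355, 'cx': 261.9510865477653, 'cy': 184.714535218981, 'rvec': array([ 1.28392268,  2.22715728, -0.98459519]), 'tvec': array([ 0.36774957, -0.27654911,  1.77620504])}
{'fov_y': 57.39019084687878, 'cx': 255.09802680370487, 'cy': 194.0464780377778, 'rvec': array([ 2.15577324, -2.15251503,  0.1260783 ]), 'tvec': array([-0.05517277,  0.62902853,  1.23759238])}
{'time_s': 0.1, 'joints': array([-1.26407489e+00,  8.78823585e-02,  1.37211685e+00,  1.16975433e-05,
        1.68358728e+00, -1.03088002e-01]), 'qvel': array([ 0.00119946, -0.00168907, -0.00351339, -0.00024973, -0.00018276,
        0.00050051]), 'joint_efforts': array([ 2.76266524e-03, -3.53015220e+01, -3.14219463e+01, -1.45969889e-04,
        7.98065274e-03, -5.73905083e-06]), 'ee_pos': array([ 0.21900876, -0.50402797,  0.23024851]), 'tool_rot': array([[ 9.17196311e-01,  3.98435161e-01, -5.90925849e-04],
       [ 3.98435540e-01, -9.17194360e-01,  1.90428495e-03],
       [ 2.16740225e-04, -1.98204899e-03, -9.99998012e-01]]), 'force': array([ 0.11920082, -0.23202666, -0.34423137]), 'torque': array([ 0.02636837,  0.02223684, -0.08687626]), 'gripper_width': 0.08534318114350783} 0.0187
```

View pics/scene0b.png

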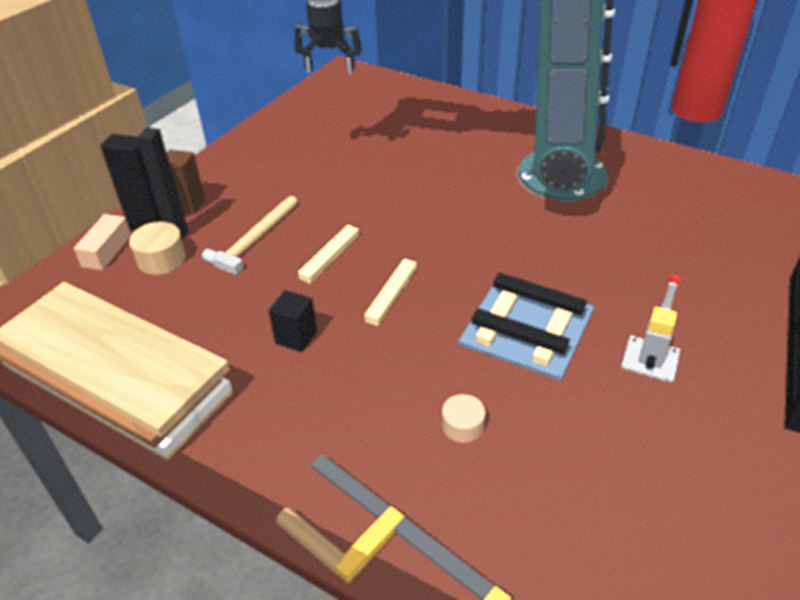

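View pics/top0b.png

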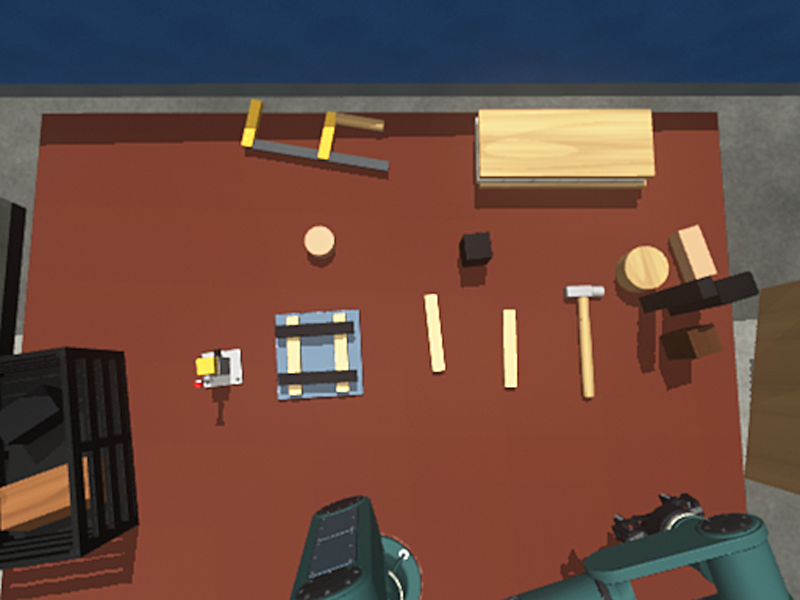

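```bash
python3 - <<'E'
import cv2
p=cv2.imread('pics/top0.png')
cv2.imwrite('pics/c1.png',cv2.resize(p[190:265,170:240],None,fx=8,fy=8,interpolation=cv2.INTER_CUBIC))
cv2.imwrite('pics/c2.png',cv2.resize(p[180:255,262:342],None,fx=8,fy=8,interpolation=cv2.INTER_CUBIC))
cv2.imwrite('pics/c3.png',cv2.resize(p[215:265,115:165],None,fx=10,fy=10,interpolation=cv2.INTER_CUBIC))
q=cv2.imread('pics/scene0.png')
cv2.imwrite('pics/c4.png',cv2.resize(q[165:250,385:445],None,fx=7,fy=7,interpolation=cv2.INTER_CUBIC))
E
```

```text
(no output)
```

View pics/c1.png

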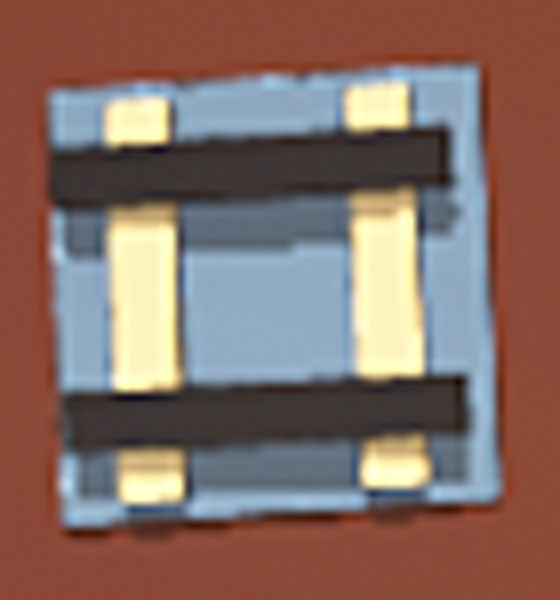

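View pics/c2.png

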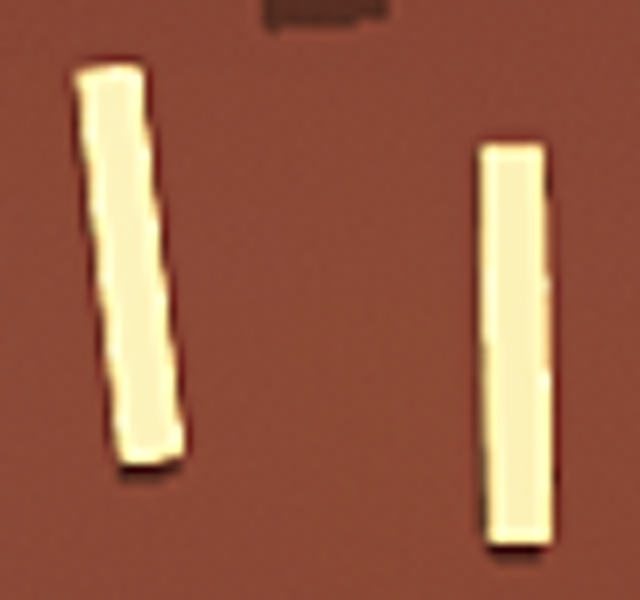

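View pics/c3.png

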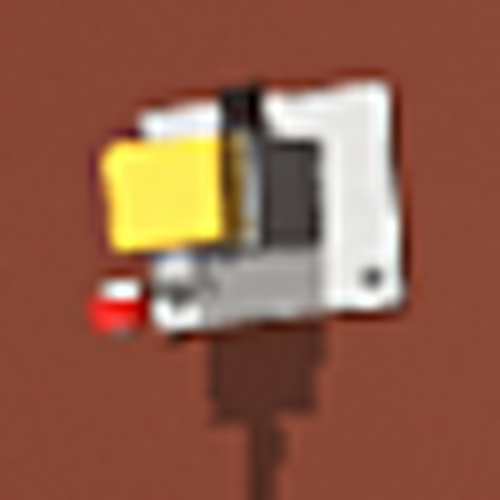

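View pics/c4.png

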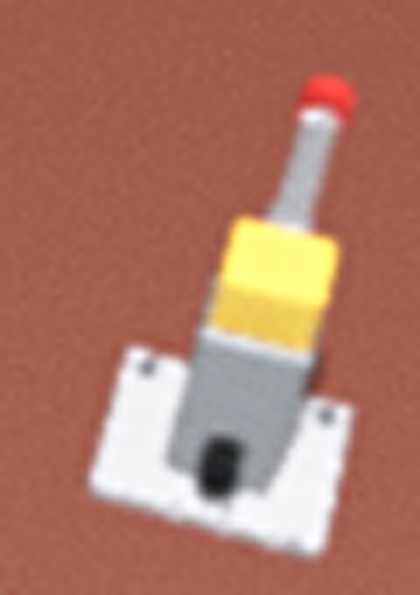

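```bash
python3 - <<'E'
from h import *
def U(c,ox,oy,s=8): return [((x+.5)/s-.5+ox,(y+.5)/s-.5+oy) for x,y in c]
d=np.load('pics/top0.npy')
def rep(n,c,z,L=1):
    P=np.array([onplane('top',u,v,z) for u,v in c])[:,:2]
    e=[np.linalg.norm(P[i]-P[(i+1)%4])*1000 for i in range(4)]
    l=(P[0]+P[1]-P[2]-P[3])/2; w=(P[0]+P[3]-P[1]-P[2])/2
    m=np.mean(c,0);w3=world('top',*m,d[int(round(m[1])),int(round(m[0]))])
    print(n,P.mean(0).round(4),'edges',np.round(e,1),'ang long',np.degrees(np.arctan2(l[1],l[0])).round(2),'ang w-90',np.degrees(np.arctan2(w[1],w[0])).round(2)-90,w3.round(4))
rep('board',U([(50,90),(480,66),(498,498),(66,525)],170,190),.012)
rep('far',U([(50,152),(448,127),(448,183),(52,207)],170,190),.052)
rep('near',U([(66,395),(465,375),(467,430),(70,450)],170,190),.052)
rep('L',U([(78,70),(142,66),(185,458),(120,465)],262,180),.02)
rep('R',U([(480,145),(545,145),(552,543),(487,543)],262,180),.02)
# bearers
rep('bl',U([(106,97),(170,97),(184,500),(120,503)],170,190),.032)
rep('br',U([(346,85),(408,83),(430,483),(362,488)],170,190),.032)
# roller by depth in both views
p0=cv2.imread('pics/top0.png').astype(int);q0=cv2.imread('pics/scene0.png').astype(int)
for n,p in(('top',p0),('scene',q0)):
    D=np.load(f'pics/{n}0.npy'); m=(p[:,:,2]>170)&(p[:,:,1]<90)&(p[:,:,0]<90)
    ys,xs=np.nonzero(m); k=(xs<160)if n=='top' else (xs>400)&(ys>160)
    ys,xs=ys[k],xs[k]; W=np.array([world(n,x,y,D[y,x]) for x,y in zip(xs,ys)]); print(n,len(xs),xs.mean(),ys.mean(),np.median(W,0),W.min(0),W.max(0))
    if n=='scene': print('plane',onplane('scene',xs.mean(),ys.mean(),.164))
# yellow head top
m=(p0[:,:,2]>200)&(p0[:,:,1]>170)&(p0[:,:,0]<110);ys,xs=np.nonzero(m);k=(xs<145)&(ys>215)&(ys<265);ys,xs=ys[k],xs[k]
D=np.load('pics/top0.npy');W=np.array([world('top',x,y,D[y,x]) for x,y in zip(xs,ys)]);print('head',np.median(W,0),W.min(0),W.max(0))
# foot corners: from c3
for c in [(142,110),(385,82),(402,302),(165,330)]:
    u,v=U([c],115,215,10)[0];print(onplane('top',u,v,.008))
for c in [(130,347),(352,405),(320,555),(92,490)]:
    u,v=U([c],385,165,7)[0];print('sc',onplane('scene',u,v,.008))
E
```

```text
board [0.5133 0.1346] edges [199.9 198.2 197.1 199.5] ang long 3.4 ang w-90 3.469999999999999 [0.5126 0.1358 0.0041]
far [0.568  0.1404] edges [178.9  25.2 177.5  24.7] ang long 2.24 ang w-90 3.6200000000000045 [0.5678 0.1401 0.0536]
near [0.4591 0.1303] edges [177.3  24.2 176.   24.3] ang long 4.31 ang w-90 2.969999999999999 [0.4591 0.1303 0.0521]
L [ 0.5636 -0.138 ] edges [ 29.7 180.8  29.7 182.2] ang long 5.81 ang w-90 4.939999999999998 [ 0.5629 -0.1382  0.0181]
R [ 0.5276 -0.3134] edges [ 29.9 181.2  29.4 181.2] ang long -0.31 ang w-90 0.09000000000000341 [ 0.5267 -0.3127  0.0235]
bl [0.5104 0.1898] edges [ 29.3 182.   28.8 183.4] ang long 3.46 ang w-90 1.4099999999999966 [0.5096 0.1898 0.0314]
br [0.5171 0.0805] edges [ 28.3 180.9  30.6 182.1] ang long 3.58 ang w-90 3.1500000000000057 [0.5163 0.0803 0.0329]
top 14 125.85714285714286 245.92857142857142 [0.44422276 0.35864732 0.17077535] [0.44093606 0.35164756 0.16619544] [0.44747206 0.36651912 0.17408859]
scene 40 431.6 178.225 [0.44532142 0.35421611 0.16976131] [ 0.22568969  0.32806275 -0.00260686] [0.4539365  0.36695476 0.17538968]
plane [0.43882299 0.35916418 0.164     ]
head [0.48304249 0.36359416 0.11698242] [ 0.46579324  0.34519931 -0.00815301] [0.50269676 0.42900745 0.12235255]
[0.51512728 0.4126996  0.008     ]
[0.52559712 0.32310894 0.008     ]
[0.44509555 0.3138015  0.008     ]
[0.43475178 0.40049973 0.008     ]
sc [0.44554296 0.31389213 0.008     ]
sc [0.43262942 0.40280793 0.008     ]
sc [0.51806361 0.41376119 0.008     ]
sc [0.52958573 0.32567211 0.008     ]
```

```bash
python3 -m jog '[[0.028,0.017,0,0,0,-0.037],[0.056,0.035,0,0,0,-0.075],[0.084,0.052,0,0,0,-0.112],[0.112,0.069,0,0,0,-0.15],[0.14,0.087,0,0,0,-0.187],[0.168,0.104,0,0,0,-0.225],[0.196,0.122,-0.02,0,0,-0.262],[0.224,0.139,-0.04,0,0,-0.3],[0.252,0.156,-0.06,0,0,-0.337],[0.28,0.174,-0.08,0,0,-0.375],[0.308,0.191,-0.1,0,0,-0.412],[0.308,0.191,-0.1,0,0,-0.412]]' 0.07 40; python3 - <<'E'
from h import *
snap('top','t1'); s=manip.get_state(); print(s['ee_pos'],s['tool_rot'],s['force'])
E
```

```text
time_s: 1.1
ee_pos: [0.5288, -0.3077, 0.1246]
tool_rot: [[1.0, 0.003, -0.006], [0.003, -1.0, 0.008], [-0.006, -0.008, -1.0]]
force: [-0.9, -0.5, -0.6]
gripper_width: 0.0698
[ 0.52730666 -0.3100826   0.12673243] [[ 0.9999767   0.0024366  -0.00637684]
 [ 0.00246918 -0.99998391  0.00510708]
 [-0.00636429 -0.00512271 -0.99996663]] [-0.22625803  0.32929689  0.4426293 ]
```

```bash
python3 -m jog '[[0,0,-0.025,0,0,0],[0,0,-0.05,0,0,0],[0,0,-0.07,0,0,0],[0,0,-0.09,0,0,0],[0,0,-0.1,0,0,0],[0,0,-0.1,0,0,0],[0,0,-0.1,0,0,0]]'; python3 - <<'E'
from h import *
p,d=snap('top','t1'); p,d=snap('scene','s1');s=manip.get_state(); print(s['ee_pos'],s['tool_rot'],s['force'])
cv2.imwrite('pics/s1c.png',cv2.resize(p[100:240,140:300,::-1],None,fx=4,fy=4))
E
```

```text
time_s: 1.73
ee_pos: [0.5267, -0.3141, 0.0318]
tool_rot: [[1.0, -0.003, -0.0], [-0.003, -1.0, -0.0], [-0.0, 0.0, -1.0]]
force: [-0.6, -0.5, 0.5]
gripper_width: 0.0697
[ 0.52796053 -0.31466432  0.03347547] [[ 0.99999283 -0.00260961  0.00274321]
 [-0.00260318 -0.99999387 -0.00234208]
 [ 0.00274931  0.00233493 -0.99999349]] [-0.48888053 -0.141855    0.33720593]
```

View pics/s1c.png

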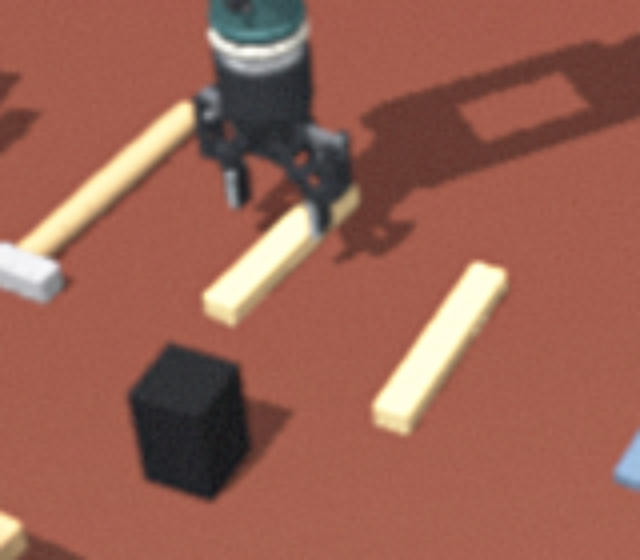

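The open gripper straddles the right slat near its middle (scene crop about (275,240)). Its fingers clear both sides.

```bash
python3 -m jog '[[0,0,-0.012,0,0,0],[0,0,-0.022,0,0,0],[0,0,-0.027,0,0,0],[0,0,-0.027,0,0,0]]'; python3 -m jog '[[0,0,0,0,0,0],[0,0,0,0,0,0],[0,0,0,0,0,0],[0,0,0,0,0,0],[0,0,0,0,0,0],[0,0,0,0,0,0]]' 0.015 40;  python3 -m jog '[[0,0,0,0,0,0],[0,0,0,0,0,0],[0,0,0,0,0,0]]'
```

```text
time_s: 2.17
ee_pos: [0.5257, -0.3124, 0.0019]
tool_rot: [[1.0, -0.002, -0.004], [-0.002, -1.0, 0.002], [-0.004, -0.002, -1.0]]
force: [-0.1, 1.5, -0.4]
gripper_width: 0.0695
time_s: 2.67
ee_pos: [0.5276, -0.3138, 0.005]
tool_rot: [[1.0, -0.002, 0.001], [-0.002, -1.0, -0.001], [0.001, 0.001, -1.0]]
force: [-0.9, 0.8, 2.7]
gripper_width: 0.027
time_s: 2.92
ee_pos: [0.5276, -0.3138, 0.005]
tool_rot: [[1.0, -0.002, 0.001], [-0.002, -1.0, -0.001], [0.001, 0.001, -1.0]]
force: [0.2, -0.2, 4.1]
gripper_width: 0.027
```

```bash
python3 -m jog '[[0,0,0.015,0,0,0],[0,0,0.035,0,0,0],[0,0,0.06,0,0,0],[0,0,0.09,0,0,0],[0,0,0.12,0,0,0],[0,0,0.145,0,0,0],[0,0,0.15,0,0,0],[0,0,0.15,0,0,0],[0,0,0.15,0,0,0]]'; python3 - <<'E'
from h import *
p,d=snap('top','t2'); p2,d=snap('scene','s2');s=manip.get_state(); print(s['ee_pos'],s['force'],s['gripper_width'])
a=cv2.resize(p2[60:220,140:300,::-1],None,fx=2.5,fy=2.5);b=cv2.resize(p[140:300,250:410,::-1],None,fx=2.5,fy=2.5)
cv2.imwrite('pics/2.png',np.hstack([a,b]))
E
```

```text
time_s: 3.67
ee_pos: [0.5265, -0.3131, 0.1527]
tool_rot: [[1.0, -0.002, -0.002], [-0.002, -1.0, 0.001], [-0.002, -0.001, -1.0]]
force: [0.0, -0.9, -0.9]
gripper_width: 0.027
[ 0.52589787 -0.31261261  0.15115003] [ 0.48086209 -0.21268603 -1.1214827 ] 0.026834428620496006
```

View pics/2.png

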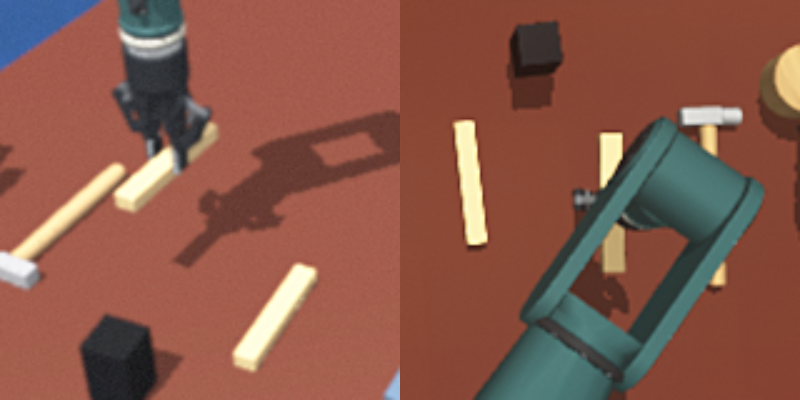

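```bash
python3 - <<'E'
from h import *
p=cv2.imread('pics/t2.png');cv2.imwrite('pics/t2c.png',cv2.resize(p[185:255,315:350],None,fx=8,fy=8,interpolation=cv2.INTER_CUBIC))
E
```

```text
(no output)
```

View pics/t2c.png

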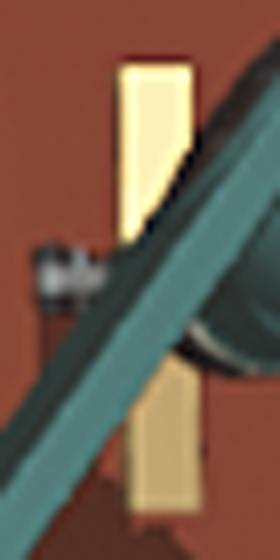

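```bash
python3 - <<'E'
from h import *
for z in (.165,.168):
    P=np.array([onplane('top',(x+.5)/8-.5+315,(y+.5)/8-.5+185,z) for x,y in [(118,66),(193,64),(202,511),(130,513)]])[:,:2]
    l=(P[0]+P[1]-P[2]-P[3])/2
    print(P.mean(0),np.linalg.norm(l),np.degrees(np.arctan2(l[1],l[0])))
E
```

```text
[ 0.52776213 -0.31313139] 0.18079177125827425 -0.14661609505100373
[ 0.52761372 -0.31247413] 0.1803161892367645 -0.1466160950509923
```

```bash
python3 -m jog '[[0,0.02,0,0,0,0.003],[-0.001,0.055,0,0,0,0.008],[-0.003,0.09,0,0,0,0.013],[-0.004,0.125,0,0,0,0.018],[-0.005,0.16,0,0,0,0.023],[-0.006,0.195,0,0,0,0.028],[-0.008,0.23,0,0,0,0.033],[-0.009,0.265,0,0,0,0.038],[-0.01,0.3,0,0,0,0.043],[-0.012,0.335,0,0,0,0.048],[-0.013,0.37,0,0,0,0.053],[-0.014,0.405,0,0,0,0.058]]'; python3 -m jog '[[-0.001,0.035,0,0,0,0.002],[-0.002,0.065,0,0,0,0.004],[-0.003,0.085,0,0,0,0.005],[-0.0035,0.098,0,0,0,0.005],[-0.0035,0.098,-0.02,0,0,0.005],[-0.0035,0.098,-0.04,0,0,0.005],[-0.0035,0.098,-0.06,0,0,0.005],[-0.0035,0.098,-0.06,0,0,0.005],[-0.0035,0.098,-0.06,0,0,0.005],[-0.0035,0.098,-0.06,0,0,0.005]]';python3 - <<'E'
from h import *
p,d=snap('top','t3'); p2,d=snap('scene','s3')
E=[]
for i in range(3):
    s=manip.get_state(); E.append(s['ee_pos']); cams.camera('top')
print(np.array(E),s['tool_rot'],s['force'],s['gripper_width'])
a=cv2.resize(p2[120:260,270:440,::-1],None,fx=4.5,fy=4);cv2.imwrite('pics/3a.png',a)
b=cv2.resize(p[180:270,150:250,::-1],None,fx=6,fy=6,interpolation=cv2.INTER_CUBIC);cv2.imwrite('pics/3b.png',b)
E
```

```text
time_s: 4.77
ee_pos: [0.5115, 0.0931, 0.1519]
tool_rot: [[0.998, 0.056, -0.004], [0.056, -0.998, -0.0], [-0.004, 0.0, -1.0]]
force: [1.2, -0.8, -1.5]
gripper_width: 0.027
time_s: 5.6
ee_pos: [0.5099, 0.1892, 0.0947]
tool_rot: [[0.998, 0.06, 0.0], [0.06, -0.998, -0.0], [0.0, 0.0, -1.0]]
force: [0.8, -0.2, -1.1]
gripper_width: 0.0272
[[0.51071949 0.18948528 0.09589205]
 [0.5107123  0.18952942 0.09602518]
 [0.51063561 0.18958406 0.09596163]] [[ 9.98167532e-01  6.04438149e-02  2.85005716e-03]
 [ 6.04423375e-02 -9.98171509e-01  6.01769729e-04]
 [ 2.88121912e-03 -4.28402889e-04 -9.99995758e-01]] [-1.17191252 -0.09341233 -0.52008516] 0.026868264242976544
```

View pics/3a.png

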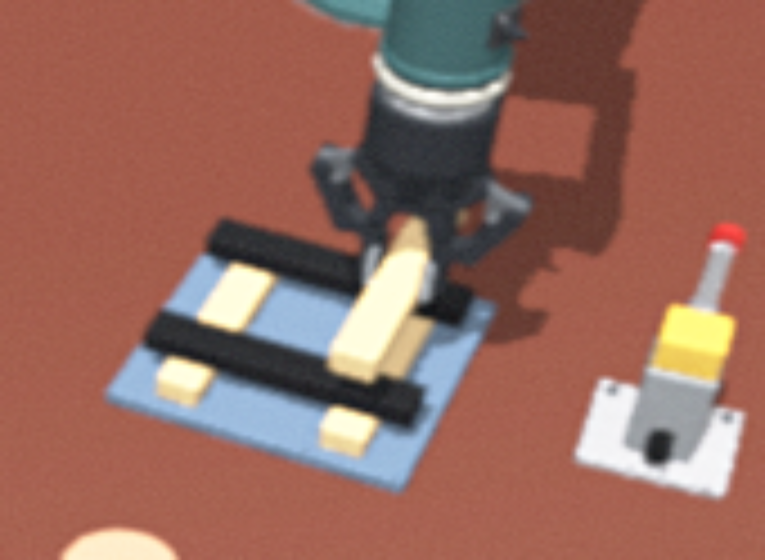

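View pics/3b.png

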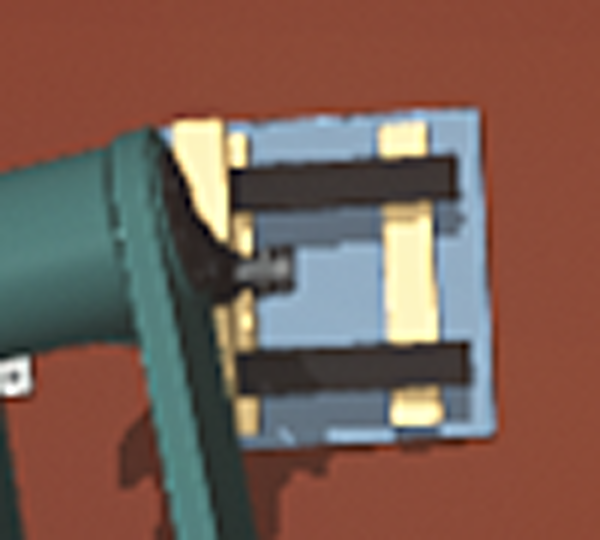

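```bash
python3 -m jog '[[-0.0015,0,-0.01,0,0,0],[-0.0015,0,-0.02,0,0,0],[-0.0015,0,-0.028,0,0,0],[-0.0015,0,-0.034,0,0,0],[-0.0015,0,-0.036,0,0,0],[-0.0015,0,-0.036,0,0,0],[-0.0015,0,-0.036,0,0,0]]'; python3 -m jog '[[0,0,-0.001,0,0,0],[0,0,-0.002,0,0,0],[0,0,-0.002,0,0,0],[0,0,-0.002,0,0,0]]'; python3 -m jog '[[0,0,-0.0005,0,0,0],[0,0,-0.001,0,0,0],[0,0,-0.001,0,0,0],[0,0,-0.001,0,0,0]]'
```

```text
time_s: 6.43
ee_pos: [0.5081, 0.1895, 0.0581]
tool_rot: [[0.998, 0.061, -0.0], [0.061, -0.998, -0.0], [-0.0, 0.0, -1.0]]
force: [0.3, 0.7, -1.0]
gripper_width: 0.027
time_s: 6.77
ee_pos: [0.5085, 0.1896, 0.057]
tool_rot: [[0.998, 0.061, 0.001], [0.061, -0.998, 0.0], [0.001, -0.0, -1.0]]
force: [-0.9, -0.0, 3.4]
gripper_width: 0.0271
time_s: 7.1
ee_pos: [0.5085, 0.1896, 0.057]
tool_rot: [[0.998, 0.061, 0.001], [0.061, -0.998, 0.0], [0.001, -0.0, -1.0]]
force: [-2.5, 0.3, 7.2]
gripper_width: 0.0272
```

```bash
python3 -m jog '[[0,0,0.001,0,0,0],[0,0,0.001,0,0,0]]';python3 -m jog '[[0,0,0,0,0,0],[0,0,0,0,0,0],[0,0,0,0,0,0],[0,0,0,0,0,0]]' 0.05; python3 -m jog '[[0,0,0.01,0,0,0],[0,0,0.03,0,0,0],[0,0,0.055,0,0,0],[0,0,0.085,0,0,0],[0,0,0.12,0,0,0],[0,-0.03,0.13,0,0,0],[0,-0.065,0.13,0,0,0],[0,-0.1,0.13,0,0,0],[0,-0.135,0.13,0,0,0],[0,-0.17,0.13,0,0,0],[0,-0.205,0.13,0,0,0],[0,-0.24,0.13,0,0,0]]'; python3 - <<'E'
from h import *
p,d=snap('top','t4'); p2,d=snap('scene','s4')
a=cv2.resize(p2[150:260,270:400,::-1],None,fx=3,fy=3);
b=cv2.resize(p[185:265,165:240,::-1],None,fx=8,fy=8,interpolation=cv2.INTER_CUBIC);cv2.imwrite('pics/4b.png',b);cv2.imwrite('pics/4a.png',a)
print(manip.get_state()['ee_pos'])
E
```

```text
time_s: 7.27
ee_pos: [0.5084, 0.1896, 0.057]
tool_rot: [[0.998, 0.061, 0.001], [0.061, -0.998, 0.0], [0.001, -0.0, -1.0]]
force: [-1.4, 0.0, 4.5]
gripper_width: 0.0269
time_s: 7.6
ee_pos: [0.5078, 0.1894, 0.0557]
tool_rot: [[0.998, 0.061, -0.001], [0.061, -0.998, -0.0], [-0.001, 0.0, -1.0]]
force: [-0.3, -0.2, -0.3]
gripper_width: 0.0501
time_s: 8.6
ee_pos: [0.5079, -0.0521, 0.1873]
tool_rot: [[0.998, 0.061, 0.001], [0.061, -0.998, -0.0], [0.001, 0.0, -1.0]]
force: [1.2, -0.4, -0.9]
gripper_width: 0.0503
[ 0.50804195 -0.05514682  0.18703536]
```

View pics/4a.png

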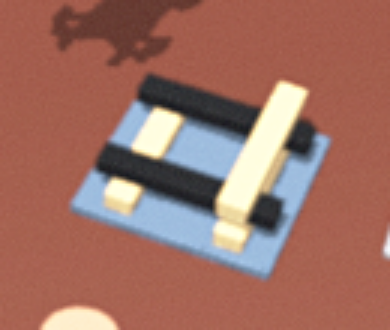

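View pics/4b.png

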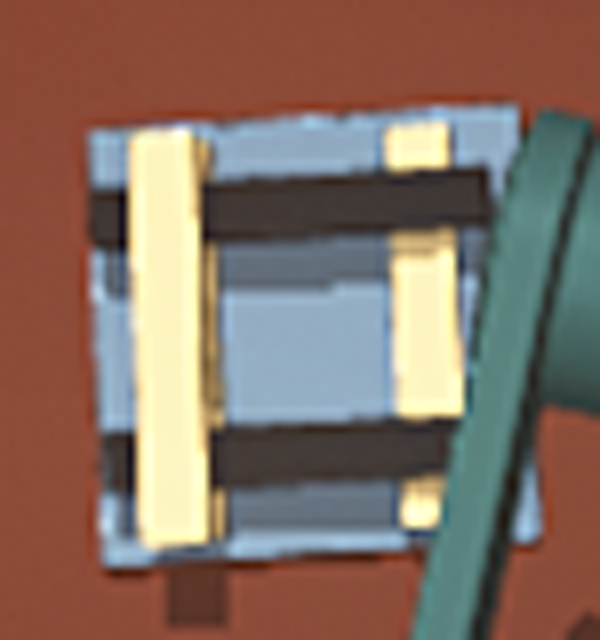

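```bash
python3 - <<'E'
from h import *
P=np.array([onplane('top',(x+.5)/8-.5+165,(y+.5)/8-.5+185,.072) for x,y in [(128,130),(195,128),(213,545),(143,548)]])[:,:2]
l=(P[0]+P[1]-P[2]-P[3])/2
print(P.mean(0),np.linalg.norm(l),np.degrees(np.arctan2(l[1],l[0])))
# next slat precise
E
```

```text
[0.50984355 0.18852376] 0.18274827975881305 3.7840681192118404
```

```bash
python3 -m jog '[[0.015,-0.025,0,0,0,0.01],[0.035,-0.05,0,0,0,0.02],[0.05,-0.075,-0.02,0,0,0.03],[0.0555,-0.083,-0.04,0,0,0.04],[0.0555,-0.083,-0.07,0,0,0.04],[0.0555,-0.083,-0.1,0,0,0.04],[0.0555,-0.083,-0.13,0,0,0.04],[0.0555,-0.083,-0.15,0,0,0.04],[0.0555,-0.083,-0.156,0,0,0.04],[0.0555,-0.083,-0.156,0,0,0.04],[0.0555,-0.083,-0.156,0,0,0.04],[0.0555,-0.083,-0.156,0,0,0.04]]' 0.07; python3 - <<'E'
from h import *
p2,d=snap('scene','s5');p,d=snap('top','t5');s=manip.get_state();print(s['ee_pos'],s['tool_rot'])
a=cv2.resize(p2[120:240,190:310,::-1],None,fx=4,fy=4);b=cv2.resize(p[170:250,250:330,::-1],None,fx=5,fy=6);b=cv2.resize(b,(400,480))
cv2.imwrite('pics/5.png',np.hstack([a[:,:400],b]))
E
```

```text
time_s: 9.7
ee_pos: [0.5654, -0.1337, 0.0329]
tool_rot: [[0.995, 0.101, 0.004], [0.101, -0.995, -0.001], [0.004, 0.002, -1.0]]
force: [1.0, 0.3, 0.6]
gripper_width: 0.0701
[ 0.56526701 -0.13384649  0.03287211] [[ 0.99489534  0.10082095  0.00428936]
 [ 0.10082809 -0.99490276 -0.00148378]
 [ 0.0041179   0.0019087  -0.9999897 ]]
```

View pics/5.png

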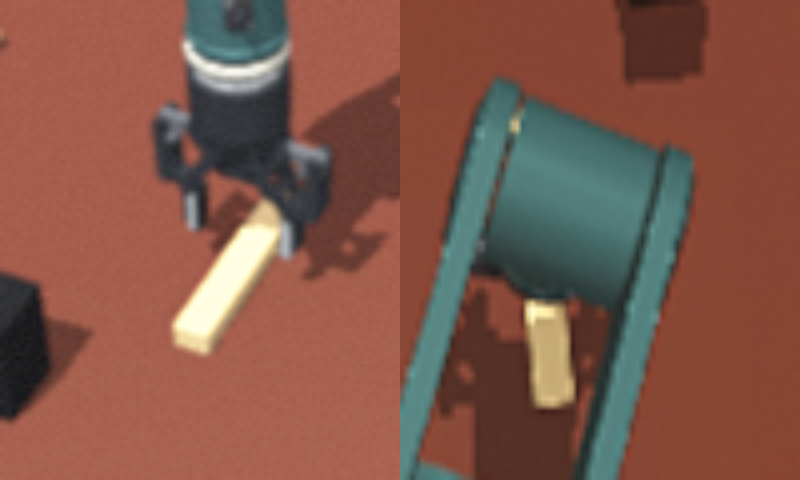

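The jaws straddle the left slat, but sit about 4 mm to its left, so I'll correct that and grasp.

```bash
python3 -m jog '[[-0.0015,-0.004,-0.01,0,0,0],[-0.0015,-0.004,-0.02,0,0,0],[-0.0015,-0.004,-0.027,0,0,0],[-0.0015,-0.004,-0.028,0,0,0],[-0.0015,-0.004,-0.028,0,0,0]]'; python3 -m jog '[[0,0,0,0,0,0],[0,0,0,0,0,0],[0,0,0,0,0,0],[0,0,0,0,0,0],[0,0,0,0,0,0],[0,0,0,0,0,0],[0,0,0,0,0,0]]' 0.015 40; python3 -m jog '[[0,0,0.015,0,0,0],[0,0,0.035,0,0,0],[0,0,0.06,0,0,0],[0,0,0.09,0,0,0],[0,0,0.12,0,0,0],[0,0,0.145,0,0,0],[0,0,0.15,0,0,0],[0,0,0.15,0,0,0],[0,0,0.15,0,0,0]]'; python3 - <<'E'
from h import *
p,d=snap('top','t6');s=manip.get_state();print(s['ee_pos'],s['tool_rot'])
cv2.imwrite('pics/6.png',cv2.resize(p[165:245,255:330,::-1],None,fx=7,fy=7,interpolation=cv2.INTER_CUBIC))
E
```

```text
time_s: 10.22
ee_pos: [0.561, -0.1372, 0.0007]
tool_rot: [[0.995, 0.1, -0.003], [0.1, -0.995, 0.001], [-0.003, -0.001, -1.0]]
force: [0.3, 0.3, -0.1]
gripper_width: 0.0698
time_s: 10.8
ee_pos: [0.5626, -0.1376, 0.003]
tool_rot: [[0.995, 0.101, 0.001], [0.101, -0.995, -0.001], [0.001, 0.001, -1.0]]
force: [-0.8, -0.2, 2.9]
gripper_width: 0.027
time_s: 11.55
ee_pos: [0.5615, -0.1373, 0.151]
tool_rot: [[0.995, 0.101, -0.002], [0.101, -0.995, 0.0], [-0.002, -0.001, -1.0]]
force: [-0.6, -0.4, -1.8]
gripper_width: 0.0274
[ 0.56094983 -0.13708827  0.14989189] [[ 0.99492171  0.10057619 -0.00390154]
 [ 0.10058173 -0.99492801  0.00125163]
 [-0.00375587 -0.0016377  -0.99999161]]
```

View pics/6.png

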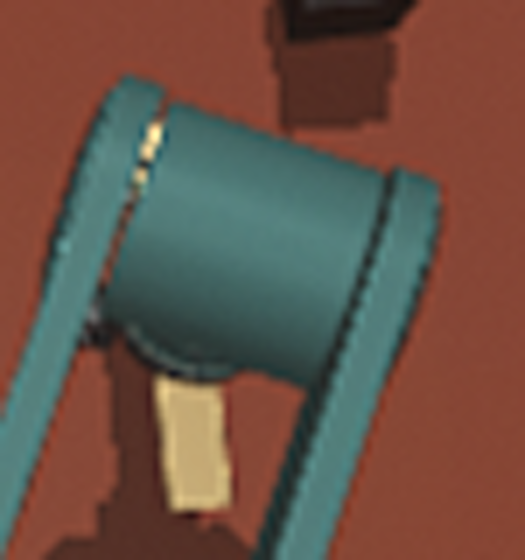

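```bash
python3 - <<'E'
from h import *
P=np.array([onplane('top',(x+.5)/7-.5+255,(y+.5)/7-.5+165,.167) for x,y in [(172,512),(231,505)]])[:,:2]
a=np.radians(5.75);print(P,P.mean(0)+.0905*np.array([np.cos(a),np.sin(a)]))
E
```

```text
[[ 0.47156508 -0.13282173]
 [ 0.474813   -0.15996952]] [ 0.56323369 -0.13732861]
```

```bash
python3 -m jog '[[-0.005,0.02,0,0,0,-0.004],[-0.012,0.055,0,0,0,-0.01],[-0.019,0.09,0,0,0,-0.016],[-0.026,0.125,0,0,0,-0.022],[-0.034,0.16,0,0,0,-0.028],[-0.041,0.19,0,0,0,-0.036],[-0.046,0.21,0,0,0,-0.04],[-0.046,0.217,-0.02,0,0,-0.04],[-0.046,0.217,-0.045,0,0,-0.04],[-0.046,0.217,-0.055,0,0,-0.04],[-0.046,0.217,-0.055,0,0,-0.04],[-0.046,0.217,-0.055,0,0,-0.04]]';python3 - <<'E'
from h import *
p,d=snap('top','t7'); p2,d=snap('scene','s7')
for i in range(3):
    s=manip.get_state(); print(s['ee_pos']); cams.camera('top')
print(s['tool_rot'][:,0],s['force'])
a=cv2.resize(p2[120:260,270:440,::-1],None,fx=2.3,fy=3);b=cv2.resize(p[180:265,165:250,::-1],(400,420),interpolation=cv2.INTER_CUBIC)
cv2.imwrite('pics/7.png',np.hstack([a,b]))
E
```

```text
time_s: 12.6
ee_pos: [0.5149, 0.0792, 0.0955]
tool_rot: [[0.998, 0.06, -0.004], [0.06, -0.998, -0.0], [-0.004, 0.0, -1.0]]
force: [0.2, -0.8, 0.1]
gripper_width: 0.0275
[0.51679077 0.07908086 0.09805956]
[0.51711398 0.07910145 0.09855307]
[0.51719661 0.07915722 0.09878596]
[0.99819912 0.05992976 0.00263281] [-0.49070445 -0.76895631 -0.60317178]
```

View pics/7.png

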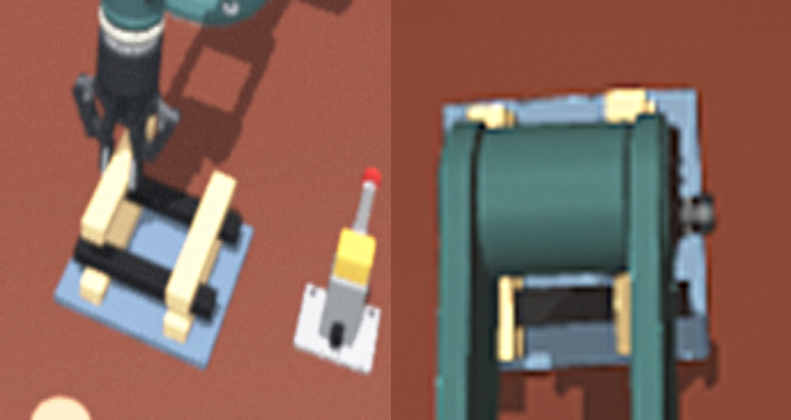

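```bash
python3 -m jog '[[-0.0015,0.0005,-0.01,0,0,0],[-0.0015,0.0005,-0.02,0,0,0],[-0.0015,0.0005,-0.03,0,0,0],[-0.0015,0.0005,-0.036,0,0,0],[-0.0015,0.0005,-0.038,0,0,0],[-0.0015,0.0005,-0.038,0,0,0],[-0.0015,0.0005,-0.038,0,0,0]]'; python3 -m jog '[[0,0,-0.001,0,0,0],[0,0,-0.002,0,0,0],[0,0,-0.002,0,0,0],[0,0,-0.002,0,0,0]]'
```

```text
time_s: 13.43
ee_pos: [0.5146, 0.08, 0.0591]
tool_rot: [[0.998, 0.061, -0.0], [0.061, -0.998, -0.0], [-0.0, 0.0, -1.0]]
force: [0.4, 0.5, -1.2]
gripper_width: 0.027
time_s: 13.77
ee_pos: [0.5148, 0.08, 0.0576]
tool_rot: [[0.998, 0.061, 0.0], [0.061, -0.998, -0.0], [0.0, 0.0, -1.0]]
force: [0.0, -0.3, -1.3]
gripper_width: 0.027
```

```bash
python3 -m jog '[[0,0,-0.001,0,0,0],[0,0,-0.0015,0,0,0],[0,0,-0.0015,0,0,0],[0,0,-0.0015,0,0,0]]'; python3 -m jog '[[0,0,-0.0005,0,0,0],[0,0,-0.001,0,0,0],[0,0,-0.001,0,0,0],[0,0,-0.001,0,0,0]]'
```

```text
time_s: 14.1
ee_pos: [0.5146, 0.08, 0.0558]
tool_rot: [[0.998, 0.061, -0.0], [0.061, -0.998, -0.0], [-0.0, 0.0, -1.0]]
force: [-0.8, -0.1, -0.2]
gripper_width: 0.027
time_s: 14.43
ee_pos: [0.5147, 0.08, 0.055]
tool_rot: [[0.998, 0.061, 0.0], [0.061, -0.998, -0.0], [0.0, 0.0, -1.0]]
force: [-1.1, -0.4, -1.2]
gripper_width: 0.0272
```

```bash
python3 -m jog '[[0,0,-0.0005,0,0,0],[0,0,-0.001,0,0,0],[0,0,-0.001,0,0,0],[0,0,-0.001,0,0,0]]'
```

```text
time_s: 14.77
ee_pos: [0.5148, 0.08, 0.0549]
tool_rot: [[0.998, 0.061, 0.0], [0.061, -0.998, -0.0], [0.0, 0.0, -1.0]]
force: [-3.0, -0.2, 6.1]
gripper_width: 0.0271
```

```bash
python3 -m jog '[[0,0,0.001,0,0,0],[0,0,0.001,0,0,0]]';python3 -m jog '[[0,0,0,0,0,0],[0,0,0,0,0,0],[0,0,0,0,0,0],[0,0,0,0,0,0]]' 0.05; python3 -m jog '[[0,0,0.01,0,0,0],[0,0,0.03,0,0,0],[0,0,0.055,0,0,0],[0,0,0.085,0,0,0],[0,0,0.12,0,0,0],[0,0,0.15,0,0,0],[-0.01,-0.02,0.17,0,0,0],[-0.045,-0.03,0.19,0,0,0],[-0.08,-0.03,0.195,0,0,0],[-0.115,-0.03,0.195,0,0,0],[-0.145,-0.03,0.195,0,0,0],[-0.165,-0.03,0.195,0,0,0]]'; python3 - <<'E'
from h import *
p,d=snap('top','t8'); p2,d=snap('scene','s8')
cv2.imwrite('pics/8a.png',cv2.resize(p2[150:260,270:400,::-1],None,fx=3,fy=3))
cv2.imwrite('pics/8b.png',cv2.resize(p[185:265,165:240,::-1],None,fx=8,fy=8,interpolation=cv2.INTER_CUBIC))
print(manip.get_state()['ee_pos'])
E
```

```text
time_s: 14.93
ee_pos: [0.5148, 0.08, 0.055]
tool_rot: [[0.998, 0.061, 0.001], [0.061, -0.998, -0.0], [0.001, 0.0, -1.0]]
force: [-0.6, -0.5, 3.7]
gripper_width: 0.0273
time_s: 15.27
ee_pos: [0.5145, 0.08, 0.0545]
tool_rot: [[0.998, 0.061, -0.0], [0.061, -0.998, -0.0], [-0.001, 0.0, -1.0]]
force: [0.5, -0.0, 0.0]
gripper_width: 0.05
time_s: 16.27
ee_pos: [0.3474, 0.05, 0.2511]
tool_rot: [[0.998, 0.061, 0.002], [0.061, -0.998, -0.0], [0.002, 0.0, -1.0]]
force: [0.8, 1.0, 0.5]
gripper_width: 0.0502
[0.3476614  0.05015559 0.25138769]
```

View pics/8a.png

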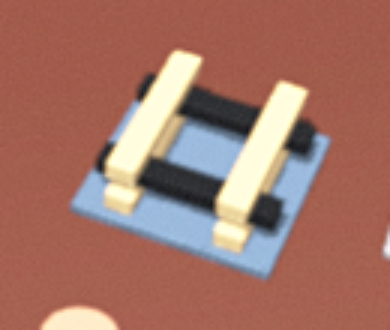

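View pics/8b.png

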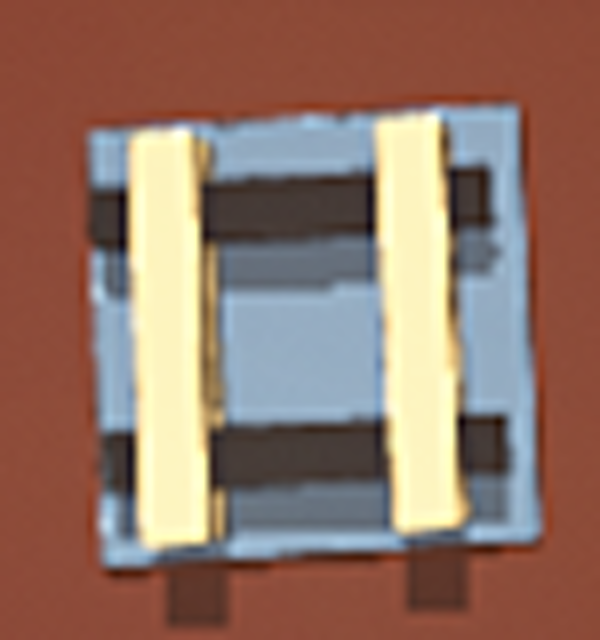

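```bash
python3 - <<'E'
from h import *
for c in ([(128,130),(195,128),(213,545),(143,548)],[(375,117),(443,115),(465,526),(393,532)]):
    P=np.array([onplane('top',(x+.5)/8-.5+165,(y+.5)/8-.5+185,.072) for x,y in c])[:,:2]
    l=(P[0]+P[1]-P[2]-P[3])/2
    print(P.mean(0),np.linalg.norm(l),np.degrees(np.arctan2(l[1],l[0])))
E
```

```text
[0.50984355 0.18852376] 0.18274827975881305 3.7840681192118404
[0.51667673 0.07925073] 0.18088608889316452 3.663762070283435
```

```bash
python3 -m jog '[[0.008,0.02,0,0,0,0.006],[0.02,0.05,0,0,0,0.014],[0.035,0.082,0,0,0,0.024],[0.05,0.115,0,0,0,0.034],[0.064,0.15,0,0,0,0.044],[0.078,0.18,0,0,0,0.054],[0.09,0.21,0,0,0,0.062],[0.1,0.235,0,0,0,0.07],[0.105,0.245,0,0,0,0.07],[0.105,0.245,-0.03,0,0,0.07],[0.105,0.245,-0.06,0,0,0.07],[0.105,0.245,-0.08,0,0,0.07]]' 0 ; python3 -m jog '[[0,0,-0.015,0,0,0],[0,0,-0.023,0,0,0],[0,0,-0.023,0,0,0],[0,0,-0.023,0,0,0]]';  python3 - <<'E'
from h import *
p,d=snap('top','t9'); p2,d=snap('scene','s9')
a=cv2.resize(p2[120:250,340:450,::-1],(400,473));b=cv2.resize(p[205:275,110:180,::-1],(400,473),interpolation=cv2.INTER_CUBIC)
cv2.imwrite('pics/9.png',np.hstack([a,b]))
s=manip.get_state();print(s['ee_pos'],s['tool_rot'][:,0],s['force'])
E
```

```text
time_s: 17.37
ee_pos: [0.4544, 0.2947, 0.1672]
tool_rot: [[0.991, 0.13, -0.002], [0.13, -0.991, -0.002], [-0.003, 0.002, -1.0]]
force: [0.0, -0.1, -0.3]
gripper_width: -0.0
time_s: 17.7
ee_pos: [0.4551, 0.2949, 0.1473]
tool_rot: [[0.992, 0.13, 0.0], [0.13, -0.992, -0.0], [0.0, 0.0, -1.0]]
force: [1.0, -0.3, 0.4]
gripper_width: 0.0
[0.45567215 0.29530841 0.14866092] [0.99149761 0.13009155 0.00294549] [-0.29940896 -0.38597955  0.54433462]
```

View pics/9.png

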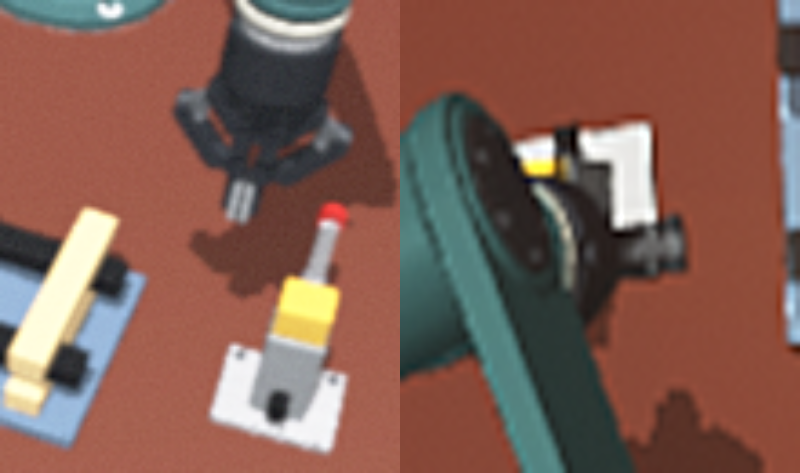

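```bash
python3 - <<'E'
from plant import manip
s=manip.get_state();print(s['joints'],s['ee_pos'])
E
```

```text
[ 4.70685787e-01  1.00361481e-01  1.52109769e+00 -1.55384191e-04
  1.51706381e+00  1.91102704e+00] [0.45567215 0.29530841 0.14866092]
```

```bash
python3 -m jog '[[0,0,0,0,0,0.11],[0,0,0,0,0,0.22],[0,0,0,0,0,0.33],[0,0,0,0,0,0.44],[0,0,0,0,0,0.55],[0,0,0,0,0,0.66],[0,0,0,0,0,0.77],[0,0,0,0,0,0.88],[0,0,0,0,0,0.99],[0,0,0,0,0,1.1],[0,0,0,0,0,1.21],[0,0,0,0,0,1.32]]'; python3 -m jog '[[0,0,0,0,0,0.11],[-0.001,0.01,0,0,0,0.22],[-0.003,0.02,0,0,0,0.25],[-0.003,0.02,0,0,0,0.25],[-0.003,0.02,0,0,0,0.25],[-0.003,0.02,0,0,0,0.25]]';  python3 - <<'E'
from h import *
p,d=snap('top','t10'); p2,d=snap('scene','s10')
a=cv2.resize(p2[130:220,370:450,::-1],(480,540),interpolation=cv2.INTER_CUBIC)
cv2.imwrite('pics/10.png',a)
s=manip.get_state();print(s['ee_pos'],s['tool_rot'][:,0],s['force'],s['joints'])
E
```

```text
time_s: 18.8
ee_pos: [0.4556, 0.2954, 0.1489]
tool_rot: [[0.114, 0.993, 0.003], [0.993, -0.114, 0.002], [0.002, 0.003, -1.0]]
force: [0.5, 0.1, 0.5]
gripper_width: -0.0003
time_s: 19.3
ee_pos: [0.4518, 0.3151, 0.1473]
tool_rot: [[-0.129, 0.992, 0.001], [0.992, 0.129, 0.0], [-0.0, 0.001, -1.0]]
force: [-0.3, -0.3, 0.1]
gripper_width: 0.0002
[0.45174281 0.31480572 0.14700276] [-1.2857478e-01  9.9169980e-01 -1.7808603e-04] [ 0.42882856 -0.36819398  0.00046034] [ 5.05818885e-01  1.19974198e-01  1.50287874e+00 -2.93176910e-04
  1.51848392e+00  3.76902447e-01]
```

View pics/10.png

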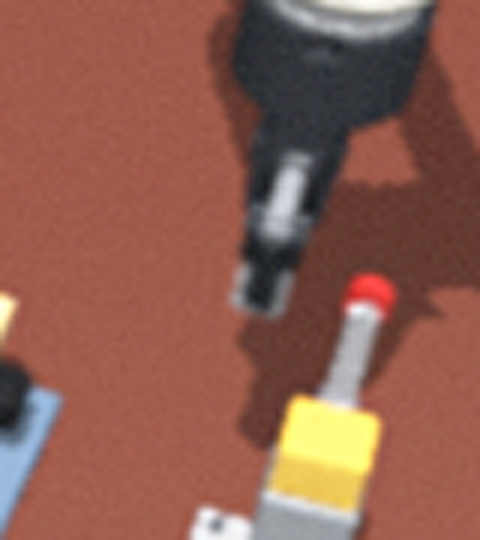

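```bash
python3 -m jog '[[-0.001,0.01,0,0,0,0],[-0.0025,0.02,0,0,0,0],[-0.003,0.025,0,0,0,0],[-0.004,0.03,0,0,0,0],[-0.005,0.035,0,0,0,0],[-0.005,0.04,0,0,0,0],[-0.005,0.04,0,0,0,0],[-0.005,0.04,0,0,0,0],[-0.005,0.04,0,0,0,0]]';  python3 - <<'E'
from h import *
p2,d=snap('scene','s11')
a=cv2.resize(p2[130:220,370:450,::-1],(480,540),interpolation=cv2.INTER_CUBIC)
cv2.imwrite('pics/11.png',a)
F=[]
for i in range(3):
    s=manip.get_state();F.append(s['force']); cams.camera('top')
print(s['ee_pos'],s['tool_rot'][:,0],F)
E
```

```text
time_s: 20.15
ee_pos: [0.4464, 0.3547, 0.1466]
tool_rot: [[-0.13, 0.992, -0.001], [0.992, 0.13, -0.001], [-0.001, -0.001, -1.0]]
force: [0.1, -1.6, -0.1]
gripper_width: 0.0001
[0.44643461 0.35463591 0.14661035] [-1.29302754e-01  9.91605083e-01 -3.95321724e-04] [array([-0.38254094, -1.71931234, -1.00573969]), array([-0.87221785, -2.27564775,  0.8574082 ]), array([-0.74922424, -0.9992999 , -1.00271274])]
```

View pics/11.png

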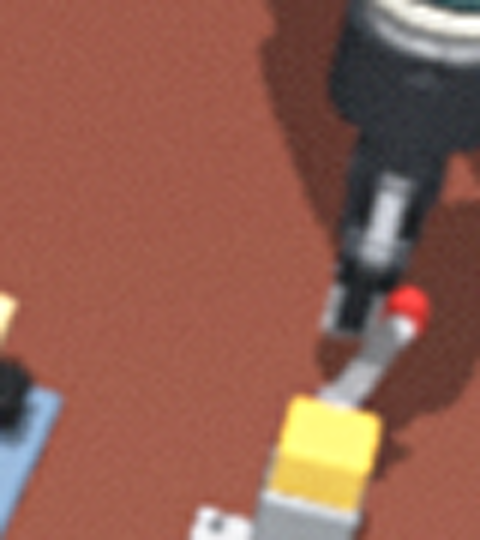

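```bash
cat > lean.py <<'E'
from h import *
from scipy.optimize import least_squares
a=np.radians(7.6);ex=np.array([np.cos(a),np.sin(a),0]);ey=np.array([-np.sin(a),np.cos(a),0])
def cen(fn):
    p=cv2.imread(f'pics/{fn}.png').astype(int); m=(p[:,:,2]>150)&(p[:,:,1]<95)&(p[:,:,0]<95)&(p[:,:,2]>1.9*p[:,:,1])
    ys,xs=np.nonzero(m);k=(xs>400)&(xs<450)&(ys>160)&(ys<215);return xs[k].mean(),ys[k].mean(),k.sum()
def Rl(th,o): return o+.06*np.sin(th)*ey+np.array([0,0,.104+.06*np.cos(th)])
u0=np.array(cen('s10')[:2])
o0=least_squares(lambda q:np.array(proj('scene',Rl(0,np.array([q[0],q[1],0]))))-u0,[.4455,.358]).x
def lean(fn):
    c=cen(fn);r=least_squares(lambda t:np.array(proj('scene',Rl(t[0],np.array([*o0,0]))))-np.array(c[:2]),[.3])
    return c,r.x,r.fun
if __name__=='__main__':
    import sys
    print(u0,o0); [print(f,lean(f)) for f in sys.argv[1:]]
E
python3 lean.py s0 scene0 s9 s11 2>/dev/null || python3 lean.py scene0 s11
```

```text
[431.63888889 178.66666667] [0.44051789 0.35974212]
[431.63888889 178.66666667] [0.44051789 0.35974212]
scene0 ((np.float64(431.60869565217394), np.float64(178.04347826086956), np.int64(46)), array([-0.0072841]), array([-0.13842606,  0.58265205]))
s11 ((np.float64(438.1), np.float64(180.3), np.int64(30)), array([0.27907195]), array([-0.27378028,  0.56906034]))
```

```bash
python3 -m jog '[[-0.001,0.005,0,0,0,0],[-0.001,0.01,0,0,0,0],[-0.002,0.015,0,0,0,0],[-0.0025,0.019,0,0,0,0],[-0.0025,0.02,0,0,0,0],[-0.0025,0.02,0,0,0,0],[-0.0025,0.02,0,0,0,0],[-0.0025,0.02,0,0,0,0]]';  python3 - <<'E'
from h import *
p2,d=snap('scene','s12')
a=cv2.resize(p2[130:220,370:450,::-1],(480,540),interpolation=cv2.INTER_CUBIC)
cv2.imwrite('pics/12.png',a)
F=[]
for i in range(3):
    s=manip.get_state();F.append(s['force'].round(2)); cams.camera('top')
print(s['ee_pos'],F)
E
python3 lean.py s12
```

```text
time_s: 21.02
ee_pos: [0.4441, 0.3744, 0.1463]
tool_rot: [[-0.13, 0.992, -0.0], [0.992, 0.13, -0.003], [-0.003, -0.001, -1.0]]
force: [0.6, -5.2, -0.8]
gripper_width: -0.0
[0.44412276 0.37435112 0.14634133] [array([-0.24, -5.48, -0.5 ]), array([ 0.1 , -6.15, -0.9 ]), array([ 0.34, -5.45, -0.59])]
[431.63888889 178.66666667] [0.44051789 0.35974212]
s12 ((np.float64(444.8285714285714), np.float64(185.11428571428573), np.int64(35)), array([0.64536276]), array([-0.296172  ,  0.31156978]))
```

View pics/12.png

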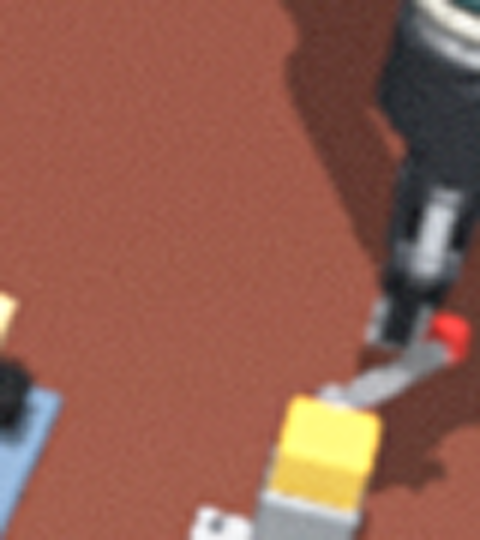

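```bash
python3 -m jog '[[0,0.001,0,0,0,0],[0,0.002,0,0,0,0],[0,0.002,0,0,0,0],[0,0.002,0,0,0,0],[0,0.002,0,0,0,0],[0,0.002,0,0,0,0],[0,0.002,0,0,0,0],[0,0.002,0,0,0,0],[0,0.002,0,0,0,0],[0,0.002,0,0,0,0],[0,0.002,0,0,0,0],[0,0.002,0,0,0,0]]';  python3 - <<'E'
from h import *
p2,d=snap('scene','s13')
F=[]
for i in range(4):
    s=manip.get_state();F.append(s['force'].round(2)); cams.camera('top')
print(s['ee_pos'],F)
E
python3 lean.py s13
```

```text
time_s: 22.22
ee_pos: [0.444, 0.3757, 0.1457]
tool_rot: [[-0.129, 0.992, -0.001], [0.992, 0.129, -0.004], [-0.004, -0.002, -1.0]]
force: [0.3, -5.7, -2.0]
gripper_width: -0.0001
[0.44395023 0.37567561 0.14572094] [array([ 0.95, -6.72, -2.5 ]), array([ 1.  , -7.49, -1.9 ]), array([-0.41, -6.84, -2.61]), array([ 0.04, -7.18, -2.29])]
[431.63888889 178.66666667] [0.44051789 0.35974212]
s13 ((np.float64(445.61290322580646), np.float64(185.5483870967742), np.int64(31)), array([0.68558477]), array([-0.4814574 ,  0.46905103]))
```

```bash
python3 -m jog '[[0.001,-0.005,0,0,0,0],[0.002,-0.012,0,0,0,0],[0.003,-0.02,0,0,0,0],[0.004,-0.03,0,0,0,0],[0.005,-0.04,0,0,0,0],[0.007,-0.052,0,0,0,0],[0.009,-0.066,0,0,0,0],[0.01,-0.08,0,0,0,0],[0.01,-0.08,0.02,0,0,0],[0.01,-0.08,0.05,0,0,0],[0.0,-0.09,0.08,0,0,0],[-0.02,-0.1,0.1,0,0,0]]';python3 -m jog '[[-0.03,-0.01,0,0,0,0],[-0.06,-0.03,0,0,0,0],[-0.09,-0.06,0,0,0,0],[-0.1,-0.09,0,0,0,0],[-0.1,-0.12,0,0,0,0],[-0.1,-0.15,0,0,0,0],[-0.1,-0.15,0,0,0,0],[-0.1,-0.15,0,0,0,0],[-0.1,-0.15,0,0,0,0]]';  python3 - <<'E'
from h import *
p2,d=snap('scene','s14');p,d=snap('top','t14')
cv2.imwrite('pics/14a.png',cv2.resize(p2[100:280,100:450,::-1],(800,411),interpolation=cv2.INTER_CUBIC))
cv2.imwrite('pics/14b.png',cv2.resize(p[130:280,110:400,::-1],(800,414),interpolation=cv2.INTER_CUBIC))
E
python3 lean.py s14
```

```text
time_s: 23.47
ee_pos: [0.4258, 0.2759, 0.2492]
tool_rot: [[-0.128, 0.992, 0.003], [0.992, 0.128, 0.001], [0.001, 0.003, -1.0]]
force: [0.5, -1.3, 0.4]
gripper_width: -0.0002
time_s: 24.22
ee_pos: [0.3241, 0.1269, 0.2468]
tool_rot: [[-0.129, 0.992, 0.0], [0.992, 0.129, 0.001], [0.001, 0.001, -1.0]]
force: [-0.1, -0.7, -0.1]
gripper_width: -0.0
[431.63888889 178.66666667] [0.44051789 0.35974212]
s14 ((np.float64(431.52272727272725), np.float64(178.1590909090909), np.int64(44)), array([-0.00964064]), array([-0.10705918,  0.45411716]))
```

View pics/14a.png

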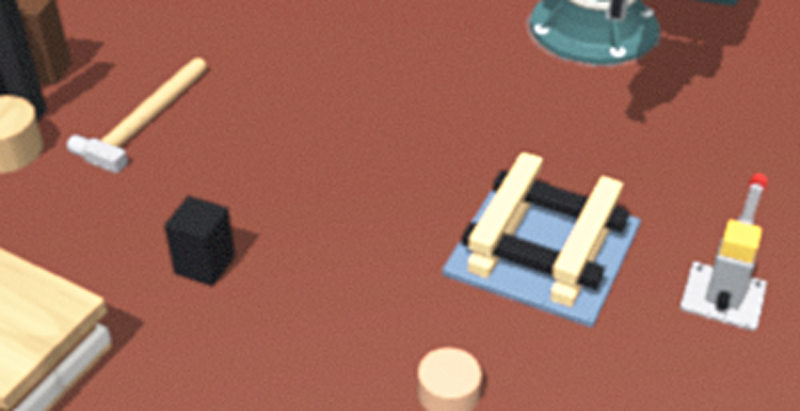

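View pics/14b.png

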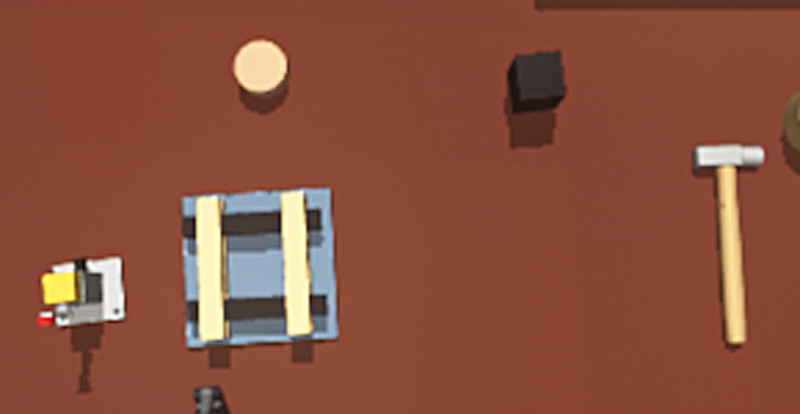

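The stack is complete at about (260,270) in the top crop. The switch arm is upright again, the bystanders haven't moved and the robot is clear.

```bash
python3 -c "
from plant import manip
print(manip.finish_job())"
```

```text
the job is handed in; nothing more can be done
None
```

I laid both pale slats on the charred layer, clocked the switch once, and handed the job in at about 24 s on the robot's clock.

- **Slats:** In the top camera, both slat centres were within about 1.5 mm of their places above the bearers. Both were within about 0.3° of the board's direction, which I measured at 3.5°.
- **Charred slats:** I saw no shift beyond what the pictures resolve, about 1 mm. The final views show them still in place.
- **Switch:** I pushed the roller towards the switch's +y. The arm leaned about 0.69 rad (39°) by the camera and was held there for more than a second. It then sprang back to about 0 rad (image fit −0.01).
- **Disagreement:** During the hold, the sideways force read about 7 N, against roughly 6 N expected for that lean. There was also about 2 N vertically, so the fingertip probably touched the arm bar as well as the roller. By force alone the lean could be slightly over 0.7 rad, still well under the 0.95 limit.
- **Everything else:** The hammer, block and offcut look untouched. The robot stood clear of everything when I handed in.

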